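# Back the sample feed wheel up one notch

### The job

The sample feed wheel has run one notch too far. With the fingers, gripping nothing, push the pawl's red ball over so that the pawl lifts off the teeth and stays up, then push the black peg so that the wheel goes backward (anticlockwise from above) by one notch, the blue pan coming in line with the yellow pointer, and then push the red ball back so that the pawl drops fully into the new notch. Push gently and leave the loose things on the worktop where they are.

Things in the scene. Friction and masses are not known exactly. Their poses are not given: they have to be found in the camera images.
- feeder: sample feed wheel, fixed to the worktop: grey base 200x205 mm, top 15 mm high, carrying a white wheel (172 mm across, vertical axis, top face 34 mm high) with eight sawteeth standing 12 mm up round the rim of its top face, a pawl at its left rim, and at the near rim a yellow pointer. Origin: under the wheel axis, at worktop level. Its z is up; its x points from the pointer across the wheel axis to the far side (away from the robot at yaw 0), its y to the left
- wheel (a joint): turn of the wheel, rad: about 0 at the start, growing as it goes backward (anticlockwise seen from above); one notch is 0.785 (an eighth of a turn). Backward the upright tooth faces butt against the lowered pawl and the wheel is locked after at most 0.2; forward (clockwise) the slopes lift the pawl and it clicks past. The pawl has about 0.11 rad of play either way in a notch. The wheel turns with light friction (about 1 N at the peg) and stays where it is left
- pawl (a joint): swing of the pawl, rad: 0 = nose fully down in a notch, 0.75 = fully raised. Below about 0.4 (ball upright) it falls down by its own weight, above that it falls up and stays. A nose that misses the notch stops at up to 0.22: if the wheel is short of the notch it lies on a slope, and pushing the wheel on backward drops it home; if over 0.1 past, it lies on a crest and the wheel must come forward a little
- pivot (a point): hinge of the pawl, at (-0.050, 0.073, 0.070) in the feeder's frame. From it a dark arm runs 50 mm in the feeder's +x direction and down to the nose on the teeth; an aluminium bracket, 80 mm high, holds it from the left (from 17 mm to 30 mm left of the pivot)
- ball (a point): centre of the pawl's red ball weight, 22 mm across, on a thin upright arm 60 mm from the pivot. With the pawl down it leans 20 degrees toward the feeder's +x, with the pawl raised 23 degrees toward -x. Pushing the ball in the feeder's -x direction, past upright, raises the pawl; pushing it in +x past upright drops it. About 0.5 N is enough
- peg (a point): point on the upright black push peg of the wheel, 52 mm from the wheel axis, 80 mm above the worktop; the peg is 12 to 15 mm thick, its top is 90 mm high and it rises 56 mm from the wheel face. At wheel 0 it stands at (-0.020, -0.048) in the feeder's frame and at one notch back at (+0.020, -0.048); it moves in the feeder's +x direction as the wheel goes backward
- axis (a point): centre of the wheel's top face, 34 mm above the worktop, on the wheel axis; a hub 28 mm across stands up to 51 mm above the worktop there, and eight small pans 16 mm across, up to 41 mm above the worktop, stand on a circle of 36 mm radius round it
- blue_pan (a point): top of the one blue sample pan (the others are bare metal), 36 mm from the wheel axis. At the start it is one notch short of the yellow pointer; one notch backward brings it in line with the pointer, which lies in the feeder's -x direction from the axis
- vial_rack: blue plastic vial rack, 50x130x29 mm, loose bystander left of the feed wheel; origin under its centre
- seal_tin: round white tin with a blue lid top, 62 mm across, 30 mm high, loose bystander; origin under its centre
- ptfe_spool: small blue tape spool, 50 mm across, 14 mm high, loose bystander; origin under its centre
- petri_dish: clear dish, 60 mm across, 14 mm high, loose bystander; origin under its centre
- spanner: steel spanner, 31x165x6 mm, loose bystander; origin under its centre
- screwdriver: red-handled screwdriver, 26x190x25 mm, loose bystander; origin under its centre

How it is judged:
By the outcome, as a careful person would: the job done as asked, in the order asked, and still so for the second after the job is handed in, with the robot touching nothing.
It also fails if it takes over 58 s, if anything falls off the work surface, if the arm or the gripper's body presses on something with over 40 N, if the wrist force passes 120 N, or if a joint passes its speed limit or range.

### The arm

A 7-joint arm with a two-finger parallel gripper is mounted at the origin on a cart in front of the work surface, level with it; the furniture and walls round the work are solid. World frame = base frame: x ahead of the robot, y to its left, z up, the work surface at z = 0. Lengths are in mm, angles in rad, forces in N, time in s.
With the tool pointing down it reaches from about 400 to 875 mm from the base axis. Payload 6.5 kg.
Tool frame: the origin (TCP) lies midway between the tips of the shut fingers; the grasp point (between the pads) lies 19 mm behind it; z points along the fingers, y is the line along which they close (so a half turn about z gives the same grasp; the last joint's range is limited). The gripper opens to 88 mm and grips with 3 to 60 N. Pads are 18 mm wide; open, the fingers measure 123 mm over their backs; the gripper's body (75 mm by 187 mm) begins 45 mm behind the grasp point.
Start: joints at [1.135, 0.536, -0.004, 1.538, 0.003, 1.067, -0.071], TCP at [234.923, -606.054, 209.316] pointing down, gripper open.
Joint ranges: [-2.7, 2.7], [-0.37, 2.16], [-1.27, 1.26], [0.24, 2.4], [-1.31, 4.45], [0.19, 1.91], [-2.76, 2.76]. Speed limits (rad/s): [2.39, 2.39, 3.14, 3.14, 3.14, 3.14, 3.14].

### API

Orientations are given as a unit quaternion [x, y, z, w].
In Python, from cell import bot gives the robot as it stands. The module is installed in compiled form; this text tells all that it offers.
- The arm moves only by the tool carry_out, never from a script. Its arguments are lists of equal length, an entry for each row: "offset": the shift along the tool's x, y, z in mm, a list of three; "yaw": the turn about the tool's z in rad. In form: {"offset": [[x, y, z], ...], "yaw": [yaw, ...]}. A call has 1 to 20 rows; each row is the pose to reach, as a shift and turn from the pose commanded when the call began, along the tool's axes at that moment; what a row does not reach only later rows make up. A row lasts 1/8 s, in which the tool goes at most 62.5 mm and 10.7 degrees, less where a joint would pass 70% of its speed; a pose out of reach is approached as far as the arm can. A call with a gripper value outside its range is refused whole. "gripper" is the opening, from 0 (shut) to 1 (fully open), set as the call begins (left out, the last holds). The fingers move at their own pace and stop on an object; "squeeze" is the grip in N (left out, the last holds). Time passes only in rows, so rows that repeat a pose let the fingers close. It gives the time, the measured TCP pose, the force, the opening and the grip force at its end, in the units of the state.
- bot.observe(): the state, without advancing time (a new reading comes with each control period).
- bot.camera(name): name is "scene" or "top"; returns a dict with "img" (400x640x3 uint8, blue, green, red), "range_z" (400x640 float32, mm along the optical axis (not along the pixel's ray), 0 where there is no reading), "camera_matrix" (3x3 intrinsics, pixels), "D" ([k1, k2, p1, p2, k3] as OpenCV has them; the pictures are not rectified), "rvec" (rotation vector, rad) and "tvec" (3), from world to camera coordinates, as OpenCV has them. Camera axes: x right, y down, z forward; pixel columns grow to the right and rows downward; lengths in mm; the calibration is good to about 2 mm. A picture is of the moment at which its call begins.
- bot.sign_off(): hands the job in; it is judged then, once.
Trained networks look in a picture, given as the dict that the camera call returned (one of the last four; its "shot" number tells which), for a name from the list of things; names that differ only in an ending like _2 or _b are one class to them, and where a whole thing is asked for, a point or a joint stands for the part that bears it (a point fixed in the world has none). Each returns a list of dicts, best first, with "p" (0 to 1); they miss things now and then, are a little off and sometimes report something else, mostly with a low value. They report only what shows in the picture. A call takes as long as a camera call.
- bot.spot_in(picture, query): "point" ([column, row] in pixels, amid what is visible of it).
- bot.masks_of(picture, query): "region" (400x640 bool, what is visible of it) and "point" ([column, row] in pixels, amid what is visible of it).
- bot.pinpoint(picture, query): "point" ([column, row] in pixels: a listed point, or the origin of a listed thing).
The state is a dict: "time": time; "qpos": joint angles; "qvel": joint speeds; "effort": joint torques, N m; "tcp_pos": TCP position; "ee_rot": TCP orientation; "ft_force": force on the tool from outside, world axes, zero at the start; "moment": the same for the moment, N m; "grip_width": finger opening in mm; "grasp_force": force on a finger pad.
Only numpy, scipy, OpenCV 4.12 (cv2) and the standard library are available. Lean on these libraries where they do the work, as an engineer would, in place of code of your own. Each camera call takes 0.05 s, during which the arm holds its last target. There are 200 camera calls.

## Working session

There is one attempt and no reset: what is moved stays moved. The work goes in short steps, Python scripts to look and compute and a tool call to move; the robot and the scene stay as the last step left them, time stands still between calls to the robot, and variables do not carry over. Pictures are saved under pics/ and viewed, at most 10 in all, crops included, and the job is handed in when it is done.

Besides the shell and the picture viewer there is one more tool, called after "Emit:" as name([rows], argument=value, ...), one row to a line, values as JSON. carry_out: Moves the arm, as the interface text tells. Its arguments: {"type":"object","properties":{"offset":{"type":"array","items":{"type":"array","items":{"type":"number"}}},"yaw":{"type":"array","items":{"type":"number"}},"gripper":{"type":"number"},"squeeze":{"type":"number"}},"required":["offset","yaw"]}

```bash
mkdir -p pics; cat > h.py <<'E'
import numpy as np, cv2
from cell import bot
def ray(pic,pt):
    R=cv2.Rodrigues(np.array(pic["rvec"],float))[0]; t=np.array(pic["tvec"],float).ravel()
    u=cv2.undistortPoints(np.array([[pt]],float),np.array(pic["camera_matrix"],float),np.array(pic["D"],float)).ravel()
    return -R.T@t, R.T@np.array([u[0],u[1],1.0])
def tri(obs):
    A=np.zeros((3,3));b=np.zeros(3)
    for pic,pt in obs:
        o,d=ray(pic,pt); d=d/np.linalg.norm(d); P=np.eye(3)-np.outer(d,d); A+=P;b+=P@o
    x=np.linalg.solve(A,b)
    return x
def atz(pic,pt,z):
    o,d=ray(pic,pt); return o+d*(z-o[2])/d[2]
def proj(pic,p):
    return cv2.projectPoints(np.array([p],float),np.array(pic["rvec"],float),np.array(pic["tvec"],float),np.array(pic["camera_matrix"],float),np.array(pic["D"],float))[0].ravel()
E
python3 - <<'E'
from h import *
s=bot.observe(); print(s)
a=bot.camera("scene");b=bot.camera("top")
cv2.imwrite("pics/s1.png",a["img"]);cv2.imwrite("pics/t1.png",b["img"])
for q,z in [("ball",126),("peg",80),("axis",34),("blue_pan",41),("pivot",70),("feeder",0),("vial_rack",0),("seal_tin",0),("ptfe_spool",0),("petri_dish",0),("spanner",0),("screwdriver",0)]:
    o=[]
    for p in (a,b):
        r=bot.pinpoint(p,q)
        if r:
            o.append((p,r[0]["point"])); print(q,np.round(r[0]["point"]),round(r[0]["p"],2),np.round(atz(p,r[0]["point"],z)))
        else: print(q,None)
    if len(o)==2: print("   tri",np.round(tri(o),1))
E
```

```text
{'time': 0.0, 'qpos': array([ 1.13478009,  0.53718669, -0.00443679,  1.53884501,  0.00262344,
        1.06729093, -0.07122103]), 'qvel': array([ 3.01997631e-04, -9.27378115e-05,  2.09224829e-03, -1.49847033e-03,
       -1.17671277e-03,  7.02003478e-04,  5.81700087e-04]), 'effort': array([-4.28678850e-04, -5.71005964e+01,  9.90644731e-01, -2.51613754e+01,
       -5.62782702e-02,  1.78779534e-02,  1.37663483e-04]), 'tcp_pos': array([ 234.67531165, -605.45597653,  208.43680538]), 'ee_rot': array([ 9.82947211e-01,  1.83885933e-01, -2.30658372e-04, -8.30776871e-04]), 'ft_force': array([-0.37499778,  0.24288674,  0.40662292]), 'moment': array([-0.04885304,  0.00920028,  0.0540752 ]), 'grasp_force': 0.0, 'grip_width': 87.71321910511857}
ball [237. 203.] 0.67 [594. 233. 126.]
ball None
peg [284. 206.] 0.91 [559. 119.  80.]
peg [283. 198.] 0.97 [561. 127.  80.]
   tri [557.3 123.4  86.9]
axis [265. 212.] 0.9 [590. 166.  34.]
axis [275. 190.] 0.66 [598. 157.  34.]
   tri [606.  160.4   5.2]
blue_pan [192. 255.] 0.46 [550. 388.  41.]
blue_pan [262. 193.] 0.91 [587. 198.  41.]
   tri [617.6 305.
[... 234 characters left out ...]
[210. 287.] 0.97 [465. 378.   0.]
vial_rack [210. 234.] 0.64 [466. 375.   0.]
   tri [467.5 377.1  -7. ]
seal_tin [192. 254.] 0.58 [575. 391.   0.]
seal_tin [208. 197.] 0.78 [588. 382.   0.]
   tri [599.3 393.7 -46.4]
ptfe_spool [180. 223.] 0.8 [681. 394.   0.]
ptfe_spool [210. 232.] 0.58 [471. 374.   0.]
   tri [417.1 326.  393.1]
petri_dish [381. 227.] 0.72 [ 424. -114.    0.]
petri_dish [212. 232.] 0.71 [470. 368.   0.]
   tri [261.6 189.1 685.7]
spanner [425. 223.] 0.68 [ 380. -233.    0.]
spanner [398. 254.] 0.5 [ 379. -237.    0.]
   tri [ 381.4 -237.6   -6.6]
screwdriver [430. 196.] 0.64 [ 451. -300.    0.]
screwdriver [360. 245.] 0.55 [ 413. -116.    0.]
   tri [ 347.7 -102.5  312.9]
```

```bash
python3 - <<'E'
import cv2,numpy as np
a=cv2.imread("pics/s1.png");b=cv2.imread("pics/t1.png")
c=cv2.resize(a[160:300,160:340],None,fx=4,fy=4,interpolation=2)[:560,:720]
d=cv2.resize(b[130:270,190:340],None,fx=4,fy=4,interpolation=2)
cv2.imwrite("pics/s1c.png",c);cv2.imwrite("pics/t1c.png",d)
E
```

```text
(no output)
```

View pics/s1c.png

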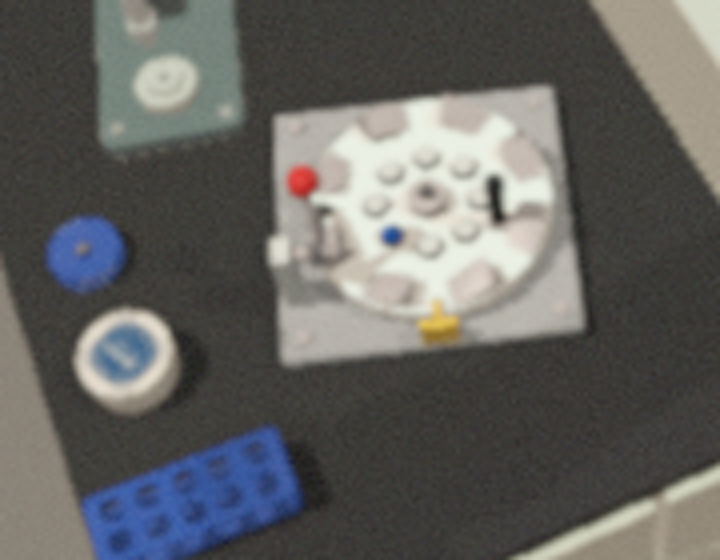

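View pics/t1c.png

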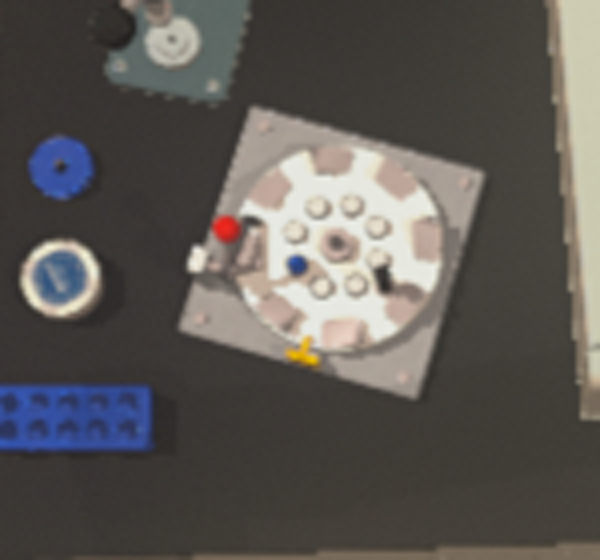

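The feeder is turned by about −18° (in the top crop the pointer is at 302,352 and the hub at 338,243). The pawl is down with the ball at (227,229), and the blue pan at (297,265) is one notch short of the pointer. Next I'll fit the feeder pose from these points.

```bash
python3 - <<'E'
from h import *
from scipy.optimize import least_squares
a=bot.camera("scene");b=bot.camera("top")
def blob(p,lo,hi,box):
    h=cv2.cvtColor(p["img"],cv2.COLOR_BGR2HSV);m=cv2.inRange(h,lo,hi)
    k=np.zeros_like(m);x0,y0,x1,y1=box;k[y0:y1,x0:x1]=m[y0:y1,x0:x1]
    n,l,s,c=cv2.connectedComponentsWithStats(k);i=1+np.argmax(s[1:,4]);return c[i]
S=[];
bs=blob(a,(0,150,80),(8,255,255),(225,195,250,215));bt=blob(b,(0,150,80),(8,255,255),(235,175,260,200))
us=blob(a,(100,100,40),(130,255,255),(250,210,266,226));ut=blob(b,(100,100,40),(130,255,255),(255,188,272,204))
print(bs,bt,us,ut,"ball",tri([(a,bs),(b,bt)]),"pan",tri([(a,us),(b,ut)]))
cor=[((252,106),(.1,.1)),((485,173),(.1,-.1)),((418,400),(-.1,-.1)),((180,328),(-.1,.1))]
for c,_ in cor: print(atz(b,(190+c[0]/4,130+c[1]/4),15))
import math
pts=[]
L=60
ball=(-50+L*math.sin(.349),73,70+L*math.cos(.349))
pan=lambda w:(36*math.cos(math.radians(180-45)+w),36*math.sin(math.radians(135)+w),41)
peg=lambda w:tuple(cv2.Rodrigues(np.array([0,0,w]))[0]@np.array([-20,-48,80.]))
P=[(a,bs,lambda w:ball),(b,bt,lambda w:ball),(a,us,pan),(b,ut,pan),(a,(284,206),peg),(b,(283,198),peg),(b,(190+338/4,130+243/4),lambda w:(0,0,51)),(a,(160+428/4,160+195/4),lambda w:(0,0,51)),(a,(238,222),lambda w:(-50,73,70)),(b,(246,194),lambda w:(-50,73,70))]
def tr(v,q):
    x,y,t=v[:3];c,s=math.cos(t),math.sin(t);return (x+c*q[0]-s*q[1],y+s*q[0]+c*q[1],q[2])
r=lambda v:np.concatenate([proj(p,tr(v,f(v[3])))-uv for p,uv,f in P]+[[v[3]*5]])
o=least_squares(r,[592,163,-.3,0],loss="soft_l1");print(o.x,np.round(r(o.x),1))
for n,q in [("ball",ball),("ballup",(-50-60*math.sin(.4),73,70+60*math.cos(.4))),("piv",(-50,73,70)),("peg0",(-20,-48,80)),("peg1",(20,-48,80))]:print(n,np.round(tr(o.x,q),1))
E
```

```text
[235.26470588 205.        ] [246.15625 186.625  ] [257.5 218.5] [263.75       195.58333333] ball [589.64016205 238.86733678 127.30746684] pan [579.91705515 193.08812049  37.02971648]
[720.10042732 229.48259289  15.        ]
[656.09511472  36.24518734  15.        ]
[467.1758932   96.59168643  15.        ]
[532.76218073 289.80562002  15.        ]
[ 5.93162624e+02  1.60153441e+02 -3.71063420e-01  3.89082461e-02] [-0.3 -0.6  0.  -0.7  0.3 -0.1  0.1  0.5 -0.4  0.8  2.3  0.5 -1.  -0.4
 -0.7 -1.1  0.2  0.1  0.1  2.   0.2]
ball [592.2 238.9 126.4]
ballup [551.3 254.8 125.3]
piv [573.  246.3  70. ]
peg0 [557.1 122.7  80. ]
peg1 [594.4 108.2  80. ]
```

View pics/s1.png

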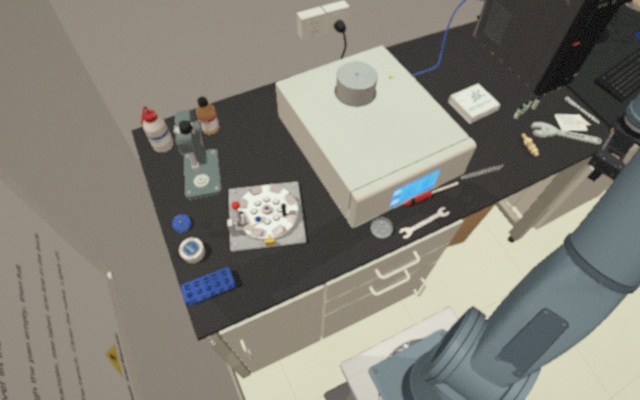

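The picture shows a large pale instrument from about (280,80) to (470,210), between the arm and the feeder. I need its extent and height.

```bash
python3 - <<'E'
from h import *
pts=[]
for n in ("scene","top"):
    p=bot.camera(n);R=cv2.Rodrigues(np.array(p["rvec"],float))[0];t=np.array(p["tvec"],float).ravel()
    v,u=np.mgrid[0:400:2,0:640:2];z=p["range_z"][v,u].ravel()
    uv=cv2.undistortPoints(np.stack([u.ravel(),v.ravel()],1).astype(float)[:,None],p["camera_matrix"],p["D"])[:,0]
    X=(np.c_[uv*z[:,None],z]-t)@R;pts.append(X[z>0])
X=np.concatenate(pts)
print("rows x 300..900 step 50; cols y 450..-700 step -50, max z (cm)")
print("      ",*["%4d"%y for y in range(450,-701,-50)])
for x in range(850,150,-50):
    print("%4d: "%x,*["%4d"%(X[m][:,2].max()/10) if (m:=(abs(X[:,0]-x)<25)&(abs(X[:,1]-y)<25)).any() else "   ." for y in range(450,-701,-50)])
E
```

```text
rows x 300..900 step 50; cols y 450..-700 step -50, max z (cm)
        450  400  350  300  250  200  150  100   50    0  -50 -100 -150 -200 -250 -300 -350 -400 -450 -500 -550 -600 -650 -700
 850:     0    0    2   23   23    1    0    1    0   16   16   16   22   22   22   16   16   16    0    0    0    1    0    0
 800:     0    0    1   25   24    0    0    1    1   16   16   16   22   23   22   16   16   16    0    0    0    0    0    1
 750:     0    1    2   25   30    1    0    0    0   16   16   16   22   22   22   16   16   16    0    0    0    3    3    3
 700:     0    1    1   37   36    2    4    1    0   15   16   16   16   16   16   16   16   16    0    1    1    4    3    3
 650:     0    2    1   37   36    5    5    4    2    9   16   16   16   16   16   16   16   16    0    0    0    3    3    3
 600:     0    3    3    1   13    4    5    4    2    0   16   16   16   16   16   16   16   16    0    0    1    0    0    1
 550:     0    4    3    4   10    5    8    9    2    0   16   16   16   16   16   16   16   16    0    0    0    0    0    0
 500:     3    3    3
[... 167 characters left out ...]
   16   16   16   16   16   16   15    1    1    1    0    0    2
 400:     0    1    1    0    1    1    1    0    1    0    1    1    1    1    1    1    0    0    0    0    0    1    0    1
 350:    88    1    0    0    0    0    1    0    0    0    0    0    1    0    0    0    0    0    0    0    0    0    1    1
 300:    88  -78  -19  -78  -78  -78  -78  -78  -78  -78  -78  -11  -11  -11  -78  -78  -49  -78  -78  -78  -78   61   35   34
 250:    88  -78  -78  -78  -78  -78  -78  -78  -77  -78  -78  -78  -78  -78  -78  -78  -77  -77  -79   65   65   63   60  -78
 200:    88  -78  -78  -78  -78  -78  -78  -78  -78  -78  -78  -77  -78  -79  -78  -78   69   71   71   69   66   63  -78  -78
```

```bash
python3 - <<'E'
from h import *
pts=[]
for n in ("scene","top"):
    p=bot.camera(n);R=cv2.Rodrigues(np.array(p["rvec"],float))[0];t=np.array(p["tvec"],float).ravel()
    v,u=np.mgrid[0:400,0:640];z=p["range_z"].ravel()
    uv=cv2.undistortPoints(np.stack([u.ravel(),v.ravel()],1).astype(float)[:,None],p["camera_matrix"],p["D"])[:,0]
    X=(np.c_[uv*z[:,None],z]-t)@R;pts.append(X[z>0])
X=np.concatenate(pts)
print("      ",*["%4d"%y for y in range(350,180,-10)])
for x in range(760,590,-10):
    print("%4d: "%x,*["%4d"%(X[m][:,2].max()/10) if (m:=(abs(X[:,0]-x)<5)&(abs(X[:,1]-y)<5)).any() else "   ." for y in range(350,180,-10)])
E
```

```text
350  340  330  320  310  300  290  280  270  260  250  240  230  220  210  200  190
 760:     1    2    2   22   23   25   25   23   26   26    2    0    0    0    0    1    0
 750:     1    1    2    1    2   22   22   22   28   28    1    0    0    0    0    1    1
 740:     1    1    1    2    2    2    2    2   28   28    1    0    0    0    0    0    0
 730:     0    0    0    0    2    1    1   30   30    2    1    0    0    0    0    0    0
 720:     0    0    0    1    0    0    0   31   31    1    0    0    1    1    1    0    0
 710:     0    0    0    0    0    0    0   32   32    0    0    1    1    2    2    1    1
 700:     0    0    0    1    0    0    1   33   32    0    0    2    2    2    2    2    2
 690:     0    0    0    0    0    0   36   36    0    0    0    1    1    1    2    1    2
 680:     0    0    0    0    0   36   37   37   37    0    1    1    1    2    2    1    3
 670:     0    0    0    0    0   37   37   38   37    0    1    1    1    2    1    3    3
 660:     0    1    0    0    0   37   37   37   36    1    2    2    1    2    4    3    4
 650:     0    0    0    0    0    0    0    0    0    1    2    1    1    4    4    3    4
 640:     0    0    0    0    0    0    0    0    1    2    2    2    4    4    4    4    3
 630:     0    0    0    0    0    0    0    0    0    2    1    3    4    5    4    3    4
 620:     0    1    0    0    0    0    0    0    1    2    1    4    5    4    4    4    3
 610:     0    0    0    0    0    0    0    0    1    1    1    5    6    4    3    4    4
 600:     1    0    0    0    0    0    0    0    2    2    1   13   13    4    4    4    4
```

Emit:
carry_out([
  [602,-668,-31],
  [602,-668,-31],
  [602,-668,-31],
  [602,-668,-31],
  [602,-668,-31],
  [602,-668,-31],
  [602,-668,-31],
  [602,-668,-31],
  [602,-668,-31],
  [602,-668,-31],
  [602,-668,-31],
  [602,-668,-31],
  [602,-668,-31],
  [602,-668,-31],
  [602,-668,-31],
  [602,-668,-31],
  [602,-668,-31],
  [602,-668,-31],
], yaw=[-0.68,-0.68,-0.68,-0.68,-0.68,-0.68,-0.68,-0.68,-0.68,-0.68,-0.68,-0.68,-0.68,-0.68,-0.68,-0.68,-0.68,-0.68], gripper=1)

```text
time: 3.85
tcp_pos: [554.9, 232.5, 240.3]
ee_rot: [0.866, 0.5, -0.0, 0.0]
ft_force: [-1.0, -0.3, -0.6]
grip_width: 88.0
grasp_force: 0.0
```

Emit:
carry_out([
  [16,3,0],
  [16,3,40],
  [16,3,75],
  [16,3,75],
  [16,3,75],
], yaw=[0,0,0,0,0])

```text
time: 4.47
tcp_pos: [566.1, 246.6, 166.8]
ee_rot: [0.866, 0.501, 0.001, 0.0]
ft_force: [0.5, 0.3, 0.4]
grip_width: 88.3
grasp_force: 0.0
```

```bash
python3 - <<'E'
from h import *
print(bot.observe()["tcp_pos"])
a=bot.camera("scene");b=bot.camera("top")
c=cv2.resize(a["img"][150:270,180:330],None,fx=4,fy=4,interpolation=2)
d=cv2.resize(b["img"][130:250,200:350],None,fx=4,fy=4,interpolation=2)
cv2.imwrite("pics/c2.png",cv2.resize(np.hstack([c,d]),(800,320)))
E
```

```text
[566.14971565 246.64894759 166.84822779]
```

View pics/c2.png

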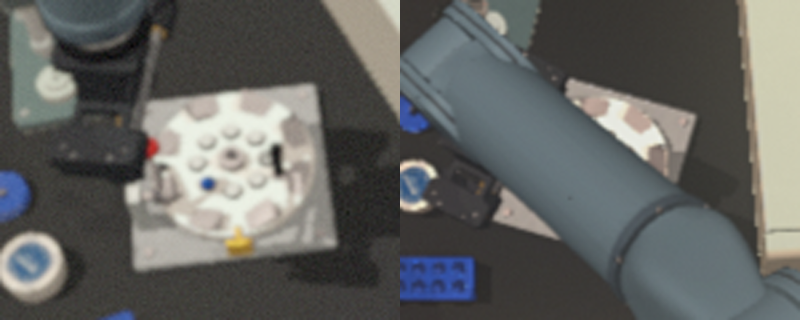

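The scene half of the picture shows the ball at (152,147), visible just beside the gripper between the fingers. The wheel is clear of the tool, so I'll lower it.

Emit:
carry_out([
  [0,0,20],
  [0,0,40],
  [0,0,53],
  [0,0,53],
  [0,0,53],
], yaw=[0,0,0,0,0])

```text
time: 5.2
tcp_pos: [565.6, 247.1, 112.5]
ee_rot: [0.865, 0.501, 0.0, -0.0]
ft_force: [0.2, -0.5, -0.3]
grip_width: 88.4
grasp_force: 0.0
```

Emit:
carry_out([
  [-1,-5,0],
  [-2,-10,0],
  [-3,-15,0],
  [-4,-20,0],
  [-5,-25,0],
  [-6,-30,0],
  [-7,-35,0],
  [-8,-40,0],
  [-8,-42,0],
  [-8,-42,0],
  [-8,-42,0],
], yaw=[0,0,0,0,0,0,0,0,0,0,0])

```text
time: 6.58
tcp_pos: [525.1, 260.6, 112.3]
ee_rot: [0.865, 0.501, 0.0, 0.0]
ft_force: [-0.0, 0.9, 0.5]
grip_width: 87.9
grasp_force: 0.0
```

```bash
python3 - <<'E'
from h import *
print(bot.observe()["tcp_pos"])
a=bot.camera("scene")
for q in ("ball","pivot","peg"):print(q,[(np.round(r["point"]),round(r["p"],2)) for r in bot.pinpoint(a,q)[:2]])
print(proj(a,(551,255,125)),proj(a,(590,239,127)))
c=cv2.resize(a["img"][170:270,180:310],None,fx=5,fy=5,interpolation=2)
cv2.imwrite("pics/c3.png",c)
E
```

```text
[525.10901068 260.60025198 112.29393292]
ball []
pivot [(array([238., 219.]), 0.68)]
peg [(array([284., 208.]), 0.56)]
[234.6115983  219.84255193] [235.18618005 204.97188327]
```

View pics/c3.png

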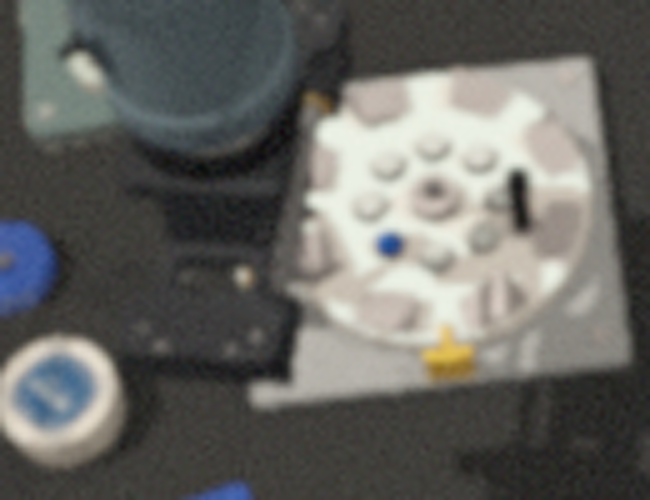

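Emit:
carry_out([
  [1,4,0],
  [1,4,-20],
  [1,4,-60],
  [1,4,-85],
  [-20,30,-85],
  [-60,75,-85],
  [-99,127,-85],
  [-99,127,-70],
  [-99,127,-30],
  [-99,127,-30],
  [-99,127,-30],
], yaw=[0,0,0,0,0,-0.1,-0.19,-0.19,-0.19,-0.19,-0.19])

```text
time: 8.15
tcp_pos: [586.2, 113.0, 143.9]
ee_rot: [0.814, 0.581, 0.001, 0.0]
ft_force: [0.5, 0.2, -0.3]
grip_width: 88.2
grasp_force: 0.0
```

```bash
python3 - <<'E'
from h import *
s=bot.observe();print(s["tcp_pos"],s["ee_rot"])
a=bot.camera("scene");b=bot.camera("top")
for n,p in (("s",a),("t",b)):
  for q in ("ball","peg"):print(n,q,[(np.round(r["point"]),round(r["p"],2)) for r in bot.pinpoint(p,q)[:2]])
c=cv2.resize(a["img"][150:270,180:330],None,fx=4,fy=4,interpolation=2)
d=cv2.resize(b["img"][130:250,200:350],None,fx=4,fy=4,interpolation=2)
cv2.imwrite("pics/c4.png",cv2.resize(np.hstack([c,d]),(800,320)))
E
```

```text
[586.24269787 112.9844497  143.88428917] [8.13614493e-01 5.81404158e-01 8.12785695e-04 4.46162582e-05]
s ball [(array([239., 206.]), 0.63), (array([268., 216.]), 0.3)]
s peg [(array([283., 208.]), 0.7)]
t ball [(array([247., 186.]), 0.42)]
t peg [(array([285., 201.]), 0.91)]
```

View pics/c4.png

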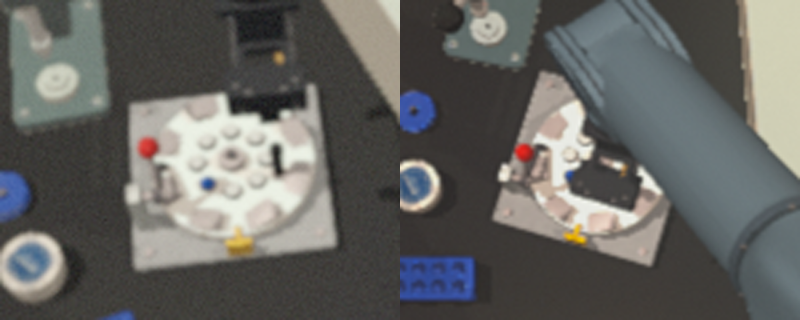

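The ball at (148,147) is still in the down position, so the pawl was not raised. I'll check my finger geometry by overlaying it on this image.

```bash
python3 - <<'E'
from h import *
from scipy.spatial.transform import Rotation as Ro
s=bot.observe();T=s["tcp_pos"];R=Ro.from_quat(s["ee_rot"]).as_matrix()
out=[]
for n,(x0,y0) in (("scene",(210,130)),("top",(215,120))):
    p=bot.camera(n);im=p["img"];K=6
    print(n,"cam at",np.round(ray(p,(320,200))[0]))
    c=cv2.resize(im[y0:y0+100,x0:x0+100],None,fx=K,fy=K,interpolation=2)
    def pt(q):
        u=proj(p,q);return tuple(int(v) for v in ((u[0]+.5-x0)*K,(u[1]+.5-y0)*K))
    for sg in (1,-1):
        for z in (0,-40):
            poly=[pt(T+R@np.array([dx,sg*dy,z])) for dx,dy in ((-9,44),(9,44),(9,61.5),(-9,61.5))]
            cv2.polylines(c,[np.array(poly)],True,(0,255,255) if sg>0 else (255,0,255),1)
    body=[pt(T+R@np.array([a*37.5,b*93.5,-64])) for a,b in ((1,1),(1,-1),(-1,-1),(-1,1))]
    cv2.polylines(c,[np.array(body)],True,(0,255,0),1)
    cv2.circle(c,pt((589.6,238.9,127)),30,(255,255,0),1)
    out.append(cv2.resize(c,(400,400)))
cv2.imwrite("pics/c5.png",np.hstack(out))
E
```

```text
scene cam at [  16.  292. 1030.]
top cam at [ 219.   49. 1647.]
```

View pics/c5.png

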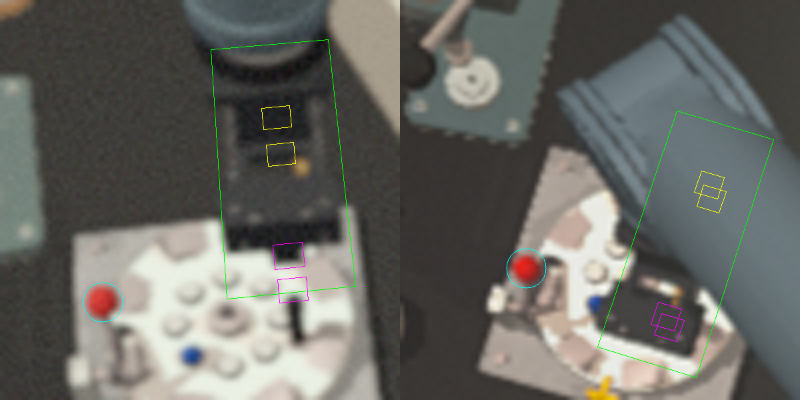

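```bash
python3 - <<'E'
from h import *
from scipy.spatial.transform import Rotation as Ro
s=bot.observe();T=s["tcp_pos"];Rt=Ro.from_quat(s["ee_rot"]).as_matrix()
for n in ("scene","top"):
    p=bot.camera(n);R=cv2.Rodrigues(np.array(p["rvec"],float))[0];t=np.array(p["tvec"],float).ravel()
    v,u=np.mgrid[0:400,0:640];z=p["range_z"].ravel()
    uv=cv2.undistortPoints(np.stack([u.ravel(),v.ravel()],1).astype(float)[:,None],p["camera_matrix"],p["D"])[:,0]
    X=(np.c_[uv*z[:,None],z]-t)@R;L=(X-T)@Rt
    print(n)
    for lo in range(-10,-200,-10):
        m=(z>0)&(L[:,2]<lo+10)&(L[:,2]>=lo)&(abs(L[:,0])<60)&(abs(L[:,1])<120)
        if m.any():
            q=L[m];print("back %d..%d n=%d"%(-lo-10,-lo,m.sum()),"x",np.round(np.percentile(q[:,0],[0,50,100])),"y",np.round(np.percentile(q[:,1],[0,10,50,100])))
    if n=="scene":
        g=p["img"][185:215,270:300]
        cv2.imwrite("pics/c6.png",np.clip(cv2.resize(g,None,fx=16,fy=16,interpolation=2).astype(float)*1.8,0,255).astype(np.uint8))
E
```

```text
scene
back 30..40 n=8 x [-10.   1.  10.] y [-59. -59. -57. -57.]
back 40..50 n=18 x [-10.  -0.  10.] y [-59. -59. -58. -57.]
back 50..60 n=9 x [-10.  -1.   9.] y [-61. -60. -59. -57.]
back 90..100 n=33 x [-34.   0.  35.] y [-87. -86. -85. -82.]
back 100..110 n=78 x [-34.  -1.  34.] y [-87. -86. -85.   5.]
back 110..120 n=50 x [-34. -18.  33.] y [-91. -90. -26.   8.]
back 120..130 n=76 x [-34.  -3.  34.] y [-94. -93. -91. -45.]
back 130..140 n=529 x [-34.  -0.  35.] y [-96. -92. -75. -20.]
back 140..150 n=76 x [-24.   1.  32.] y [-92. -46. -40. -22.]
back 150..160 n=44 x [-18.   1.  18.] y [-42. -41. -40. -38.]
back 160..170 n=53 x [-18.  -0.  21.] y [-42. -41. -40. -29.]
back 170..180 n=73 x [-34.  -1.  33.] y [-42. -41. -40. -12.]
back 180..190 n=203 x [-35.   0.  37.] y [-43. -40. -35.  -8.]
top
back 90..100 n=1 x [-33. -33. -33.] y [-80. -80. -80. -80.]
back 100..110 n=9 x [-33. -25. -20.] y [-76. -71. -47. -39.]
back 110..120 n=55 x [-33.  -5.  33.] y [-88. -62. -56. -38.]
back 120..130 n=37 x [-34.  -6.  34.] y [-95. -93. -60. -46.]
back 130..140 n=318 x [-33.   1.  36.] y [-95. -92. -76. -40.]
back 140..150 n=39 x [-30.   2.  29.] y [-94. -90. -64. -40.]
back 150..160 n=8 x [-14.  -1.  20.] y [-42. -42. -41. -40.]
back 160..170 n=11 x [-12.   7.  31.] y [-42. -42. -41. -40.]
back 170..180 n=19 x [-15.  10.  34.] y [-42. -41. -41. -26.]
back 180..190 n=45 x [-13.  22.  34.] y [-42. -41. -37. -25.]
```

View pics/c6.png

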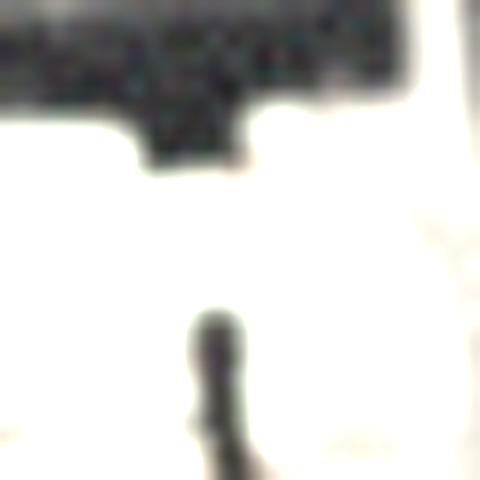

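The depth data explains the miss. With the gripper open, the finger tips end about 30 mm behind the TCP, so they passed over the ball. I'll repeat the push with the TCP at z≈88.

Emit:
carry_out([
  [30,-15,-10],
  [75,-40,-10],
  [120,-63,-10],
  [120,-63,-10],
  [120,-63,0],
  [120,-63,20],
  [120,-63,40],
  [120,-63,56],
  [120,-63,56],
  [120,-63,56],
], yaw=[0.05,0.12,0.19,0.19,0.19,0.19,0.19,0.19,0.19,0.19])

```text
time: 9.9
tcp_pos: [565.5, 245.9, 86.6]
ee_rot: [0.865, 0.501, 0.0, -0.0]
ft_force: [-0.4, -0.2, 0.5]
grip_width: 88.1
grasp_force: 0.0
```

Emit:
carry_out([
  [-1,-4,0],
  [-2,-8,0],
  [-2,-12,0],
  [-3,-16,0],
  [-4,-20,0],
  [-5,-24,0],
  [-6,-28,0],
  [-6,-32,0],
  [-7,-36,0],
  [-8,-40,0],
  [-8,-42,0],
  [-8,-42,0],
  [-8,-42,0],
], yaw=[0,0,0,0,0,0,0,0,0,0,0,0,0])

```text
time: 11.52
tcp_pos: [525.0, 259.5, 86.3]
ee_rot: [0.865, 0.501, 0.0, 0.0]
ft_force: [-0.7, 0.1, -0.9]
grip_width: 88.2
grasp_force: 0.0
```

Emit:
carry_out([
  [1,4,0],
  [1,4,-20],
  [1,4,-50],
  [1,4,-75],
  [1,4,-75],
  [-20,30,-75],
  [-60,75,-75],
  [-99,127,-75],
  [-99,127,-58],
  [-99,127,-58],
], yaw=[0,0,0,0,0,0,-0.1,-0.19,-0.19,-0.19])

```text
time: 12.78
tcp_pos: [584.2, 110.2, 142.7]
ee_rot: [0.814, 0.581, -0.001, -0.001]
ft_force: [-0.5, -0.0, -0.5]
grip_width: 88.2
grasp_force: 0.0
```

```bash
cat >> h.py <<'E'
def blob(p,lo,hi,c,r=12):
    h=cv2.cvtColor(p["img"],cv2.COLOR_BGR2HSV);m=cv2.inRange(h,lo,hi);k=np.zeros_like(m)
    x,y=int(c[0]),int(c[1]);k[y-r:y+r,x-r:x+r]=m[y-r:y+r,x-r:x+r]
    n,l,s,q=cv2.connectedComponentsWithStats(k)
    if n<2:return None
    return q[1+np.argmax(s[1:,4])]
def state():
    s=bot.observe();print(s["time"],np.round(s["tcp_pos"],1))
    for n in ("scene","top"):
        p=bot.camera(n);bl=blob(p,(0,150,80),(8,255,255),proj(p,(572,246,128)))
        u=blob(p,(100,100,40),(130,255,255),proj(p,(570,180,41)),15)
        print(n,"ball",bl,"| down",np.round(proj(p,(590,239,127)),1),"up",np.round(proj(p,(551,255,125)),1))
        if u is not None:
            w=atz(p,u,41);d=w[:2]-[593,160.5];print("   pan",np.round(w,1),"r",round(np.hypot(*d),1),"ang deg",round(np.degrees(np.arctan2(d[1],d[0])),1),"target",round(180-18.5,1))
    return p
E
python3 -c "
from h import *
state()"
```

```text
12.775 [584.2 110.2 142.7]
scene ball [236.05714286 219.65714286] | down [235.2 205. ] up [234.6 219.8]
   pan [577.6 193.4  41. ] r 36.4 ang deg 115.0 target 161.5
top ball [241.90909091 200.24242424] | down [246.1 186.5] up [241.1 199.2]
   pan [579.5 194.   41. ] r 36.1 ang deg 111.9 target 161.5
```

The pawl is up and stays up. Next I'll lower the tool and push the peg.

Emit:
carry_out([
  [0,0,30],
  [0,0,65],
  [0,0,95],
  [0,0,103],
  [0,0,103],
  [0,0,103],
], yaw=[0,0,0,0,0,0])

```text
time: 13.62
tcp_pos: [586.7, 111.2, 42.8]
ee_rot: [0.814, 0.581, 0.001, 0.0]
ft_force: [0.5, -0.1, 0.3]
grip_width: 88.4
grasp_force: 0.0
```

Emit:
carry_out([
  [0,4,0],
  [0,8,0],
  [0,12,0],
  [0,16,0],
  [0,20,0],
  [0,24,0],
  [0,28,0],
  [0,32,0],
  [0,36,0],
  [0,40,0],
  [0,43,0],
  [0,45,0],
  [0,45,0],
  [0,45,0],
], yaw=[0,0,0,0,0,0,0,0,0,0,0,0,0,0])

```text
time: 15.38
tcp_pos: [628.5, 95.7, 41.4]
ee_rot: [0.814, 0.581, 0.0, 0.0]
ft_force: [0.4, 1.0, 0.7]
grip_width: 88.2
grasp_force: 0.0
```

```bash
python3 -c "
from h import *
p=state()
p=bot.camera('scene');r=bot.pinpoint(p,'peg')
if r:print(r[0],atz(p,r[0]['point'],80))
cv2.imwrite('pics/c7.png',cv2.resize(p['img'][160:270,210:330],None,fx=5,fy=5,interpolation=2))"
```

```text
15.375 [628.5  95.7  41.4]
scene ball [235.91428571 219.88571429] | down [235.2 205. ] up [234.6 219.8]
   pan [559.8 174.2  41. ] r 35.9 ang deg 157.6 target 161.5
top ball [241.90909091 200.24242424] | down [246.1 186.5] up [241.1 199.2]
   pan [559.8 173.9  41. ] r 35.8 ang deg 158.0 target 161.5
{'point': [283.3, 198.5], 'p': 0.71} [582.97016723 111.73411381  80.        ]
```

View pics/c7.png

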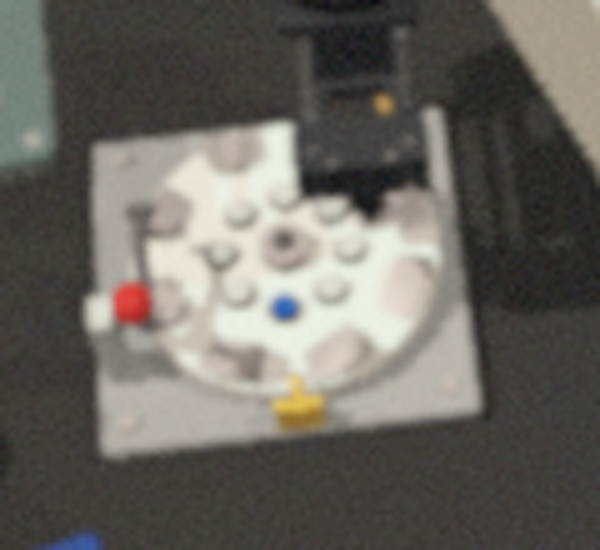

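The blue pan at (286,308) is about 4° short of the axis–pointer line through (298,400). The ball at (131,303) is up.

```bash
python3 - <<'E'
from h import *
for n in ("scene","top"):
    p=bot.camera(n);c=proj(p,(497,192,25));y=blob(p,(18,120,90),(35,255,255),c,15)
    for z in (20,30):
        w=atz(p,y,z);d=w[:2]-[593,160.5];print(n,z,y,np.round(w,1),np.degrees(np.arctan2(d[1],d[0])),np.hypot(*d))
    r=bot.pinpoint(p,"axis")
    if r:print(r[0],atz(p,r[0]["point"],34))
E
```

```text
scene 20 [269.4375     241.64583333] [509.1 188.6  20. ] 161.50972620009458 88.50606550605579
scene 30 [269.4375     241.64583333] [504.2 189.6  30. ] 161.8615222121043 93.46753486410296
{'point': [266.4, 208.8], 'p': 0.58} [599.73463521 158.93664889  34.        ]
top 20 [265.38888889 218.30555556] [507.8 190.2  20. ] 160.75973509595426 90.21551645257627
top 30 [265.38888889 218.30555556] [506.  189.4  30. ] 161.63779011881272 91.61734150155452
{'point': [275.1, 190.9], 'p': 0.58} [595.12596072 156.18967215  34.        ]
```

Emit:
carry_out([
  [0,1,0],
  [0,2,0],
  [0,3,0],
  [0,3,0],
  [0,3,0],
], yaw=[0,0,0,0,0])

```text
time: 16.4
tcp_pos: [631.1, 94.9, 41.3]
ee_rot: [0.814, 0.581, -0.0, 0.0]
ft_force: [-0.1, 1.7, -0.7]
grip_width: 88.3
grasp_force: 0.4
```

```bash
python3 -c "
from h import *
state()"
```

```text
16.4 [631.1  94.9  41.3]
scene ball [235.91428571 219.88571429] | down [235.2 205. ] up [234.6 219.8]
   pan [559.  172.5  41. ] r 36.0 ang deg 160.6 target 161.5
top ball [242.         200.26470588] | down [246.1 186.5] up [241.1 199.2]
   pan [559.5 171.2  41. ] r 35.2 ang deg 162.3 target 161.5
```

Emit:
carry_out([
  [0,-4,0],
  [0,-9,0],
  [0,-9,0],
  [0,-9,-30],
  [0,-9,-70],
  [0,-9,-103],
  [0,-9,-103],
  [25,-50,-103],
  [55,-100,-103],
  [85,-150,-103],
  [123,-209,-103],
  [123,-209,-103],
  [123,-209,-103],
], yaw=[0,0,0,0,0,0,0,0,0,0,0,0,0])

```text
time: 18.12
tcp_pos: [473.2, 278.7, 143.6]
ee_rot: [0.814, 0.581, -0.001, 0.0]
ft_force: [0.0, -0.9, 0.3]
grip_width: 87.9
grasp_force: 0.0
```

```bash
python3 -c "
from h import *
state()"
```

```text
18.125 [473.2 278.7 143.6]
scene ball None | down [235.2 205. ] up [234.6 219.8]
   pan [559.  172.5  41. ] r 36.0 ang deg 160.6 target 161.5
top ball None | down [246.1 186.5] up [241.1 199.2]
   pan [559.5 171.2  41. ] r 35.2 ang deg 162.3 target 161.5
```

Emit:
carry_out([
  [0,0,20],
  [0,0,40],
  [0,0,56],
  [0,0,56],
  [0,0,56],
  [0,4,56],
  [0,8,56],
  [0,12,56],
  [0,16,56],
  [0,20,56],
  [0,24,56],
  [0,28,56],
  [0,32,56],
  [0,36,56],
  [0,39,56],
  [0,42,56],
  [0,42,56],
  [0,42,56],
], yaw=[0,0,0,0,0,0,0,0,0,0,0,0,0,0,0,0,0,0])

```text
time: 20.48
tcp_pos: [513.0, 265.6, 88.3]
ee_rot: [0.814, 0.581, -0.0, -0.0]
ft_force: [-0.1, -0.2, -0.3]
grip_width: 88.4
grasp_force: 0.0
```

Emit:
carry_out([
  [0,-6,0],
  [0,-10,-20],
  [0,-10,-60],
  [0,-10,-90],
  [-10,-60,-100],
  [-20,-110,-120],
  [-20,-110,-140],
  [-20,-110,-140],
], yaw=[0,0,0,0,0,0,0,0])

```text
time: 21.48
tcp_pos: [403.1, 283.4, 230.6]
ee_rot: [0.814, 0.581, 0.002, 0.001]
ft_force: [0.5, -0.2, -0.6]
grip_width: 87.7
grasp_force: 0.0
```

```bash
python3 -c "
from h import *
state()
p=bot.camera('scene');q=bot.camera('top')
f=lambda i,x,y:cv2.resize(i[y:y+80,x:x+80],None,fx=5,fy=5,interpolation=2)
cv2.imwrite('pics/c8.png',np.hstack([f(p['img'],225,175),f(q['img'],230,150)]))"
```

```text
21.475 [403.1 283.4 230.6]
scene ball None | down [235.2 205. ] up [234.6 219.8]
   pan [559.2 172.9  41. ] r 36.0 ang deg 159.8 target 161.5
top ball [246.15625 186.625  ] | down [246.1 186.5] up [241.1 199.2]
   pan [559.5 171.2  41. ] r 35.2 ang deg 162.3 target 161.5
```

View pics/c8.png

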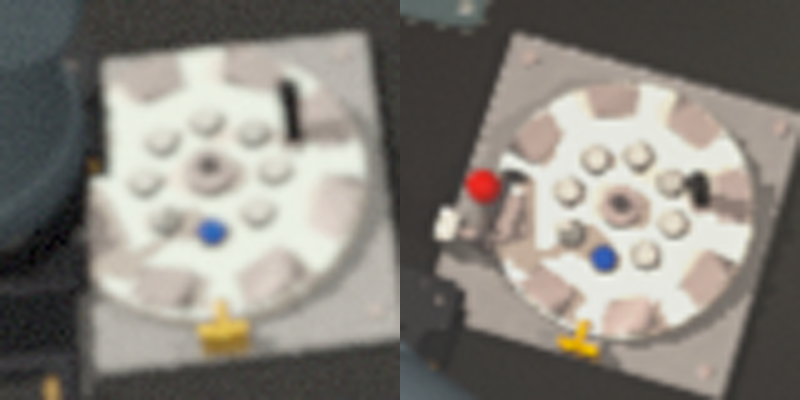

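The ball at (484,186) in the right half is at exactly its starting "fully down" pixel. The blue pan is in line with the pointer, so I'll hand the job in.

```bash
python3 -c "
from cell import bot
print(bot.sign_off())"
```

```text
the job is handed in; nothing more can be done
None
```

The pawl was raised, the wheel pushed back one notch so the blue pan lines up with the yellow pointer, and the pawl dropped fully into the new notch; the job was handed in at about 21.5 s, after a first push that passed over the ball without touching it.

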